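# Lay the carton down on the packing bed and snug it to the end pad

## Task

Push the standing yellow-fronted carton up against the red edge of the grey packing bed, then push high on its near face so that it tips over that edge and lies flat on the bed. Then slide it along the bed until it presses the sprung yellow pad on the blue end gate in by a few millimetres, ease off, and leave it lying square against the pad. Push gently throughout - more than 20 N dents the carton - and leave the cans, the bottle and the small box alone.

Things in the scene. Friction and masses are not known exactly. Their poses are not given: they have to be found in the camera images.
- carton: full closed cardboard carton, yellow panel with a blue band on its near and far faces, too wide to grip: 100 mm deep (its x), 140 mm wide (y), 150 mm tall (z), 0.6 to 1.0 kg, not measured, centre of mass in its middle. Origin at the centre of its underside. It starts upright on the table, 10 to 30 mm short of the bed's red edge and roughly in line, its far face (+x) towards the bed
- carton_top (a point): centre of the carton's top face, 150 mm from the carton's origin along its z. The carton is glossy: friction about 0.3 to 0.4 on table, bed and fingers. On the open table a push at mid-height (up to 90 mm) slides it, while a push near the top may tip it too soon, before its foot has met the red edge. It dents, and the job is spoilt, if pressed with more than 20 N
- carton_high (a point): middle of the carton's near face, 130 mm above its underside: a good height for tipping. With the foot against the red edge a push here tips the carton at about 2 to 6 N; beyond some 35 degrees of tilt it falls over by itself onto the bed. It lands with some 15 to 50 mm overhanging the red edge. A push at or below mid-height needs far more force
- bed: fixed packing bed: grey slab 240 mm long (its x), 204 mm wide (y), top 12 mm above the table; its rigid red near edge is the stop. A rail along each side: inner faces 90 mm either side of the middle line, from 40 mm behind the red edge to the far end, tops 28 mm above the bed. Origin on the table under the middle of the red edge's near face; x points along the bed to the gate; z up
- gate: blue end gate fixed across the far end of the bed: a plate 190 mm wide, 110 mm tall, 22 mm thick. Its near face is 225 mm along the bed from the red edge. Origin on the bed's top, on the middle line, 100 mm before that near face; axes as the bed's. It carries a black and yellow sprung pad
- pad_line (a point): empty point 55 mm above the gate's origin, level with the middle of the pad, 100 mm before the gate plate's near face. Pad 120 mm wide, 70 mm tall. How far it stands out varies and is not measured: its near face is 30 to 57 mm before the plate. Its damped spring gives 2 N per mm, 12 mm of travel; once eased off, the carton stays put, the pad still bearing on it
- can_red: a sealed food can with a red label standing upright, 74 mm diameter, 110 mm tall, 0.42 kg; origin at the centre of its underside. A bystander: leave it alone
- can_orange: a sealed food can with an orange label standing upright, 74 mm diameter, 110 mm tall, 0.42 kg; origin at the centre of its underside. A bystander: leave it alone
- can_blue: a sealed food can with a blue label standing upright, 74 mm diameter, 110 mm tall, 0.42 kg; origin at the centre of its underside. A bystander: leave it alone
- can_green: a sealed food can with a green label standing upright, 74 mm diameter, 110 mm tall, 0.42 kg; origin at the centre of its underside. A bystander: leave it alone
- syrup: an amber syrup bottle with a red cap, standing, 70 mm diameter, 210 mm tall, 0.5 kg; origin at the centre of its underside. A bystander: leave it alone
- dinner_box: a small yellow dinner box lying flat, 55 x 130 x 35 mm, 0.2 kg; origin at the centre of its underside. A bystander: leave it alone
Things that resemble listed ones, but are neither listed nor needed, are in the scene too. Leave any orange or pink look-alike of the carton alone.

How it is judged:
By the outcome, as a careful person would: the job done as asked, in the order asked, and still so for the second after the job is handed in, with the robot touching nothing.
It also fails if it takes over 72 s, if anything falls off the work surface, if the arm or the gripper's body presses on something with over 40 N, if the wrist force passes 120 N, or if a joint passes its speed limit or range.

## Robot

A 7-joint arm with a two-finger parallel gripper is mounted at the origin on the work surface. World frame = base frame: x ahead of the robot, y to its left, z up, the work surface at z = 0. Lengths are in m, angles in rad, forces in N, time in s.
With the tool pointing down it reaches from about 0.4 to 0.85 m from the base axis. Payload 4.5 kg.
Tool frame: the origin (TCP) lies on the centre line of the jaws, within the pads' length; the fingertips stand r.tips_ahead ahead of it and the grasp point (between the pads) is the TCP (r.tips_ahead is the distance from the TCP to the fingertips, in m); z points along the fingers, y is the direction in which the jaws open and shut (so a half turn about z gives the same grasp; the last joint's range is limited). The gripper opens to 88 mm and grips with 3 to 60 N. Pads are 18 mm wide; open, the fingers measure 123 mm over their backs; the gripper's body (75 mm by 187 mm) begins 45 mm behind the grasp point.
Start: joints at [1.315, 0.689, -0.195, 1.565, 0.157, 0.902, -0.215], TCP at [0.179, -0.599, 0.258] pointing down, gripper open.
Joint ranges: [-3.01, 3.01], [-0.46, 2.08], [-1.47, 1.51], [0.13, 2.56], [-1, 4.14], [0.04, 2.09], [-2.66, 2.66]. Speed limits (rad/s): [2.57, 2.57, 3.14, 3.14, 3.14, 3.14, 3.14].

## Interface

Orientations are given as a unit quaternion [x, y, z, w].
In Python, from plant import r gives the robot as it stands.
- The arm moves only by the shell command python3 -m inch 'ROWS' [FORCE]. ROWS is JSON, a list of rows, each a list of 5 numbers: the shift along the world's x, y, z in units of 25 mm (1.0 is 25 mm), then the turn about the world's z in units of 6 degrees (1.0 is 6 degrees), then the finger opening in mm, from 0 to 88.1. A call has 1 to 5 rows; each row shifts and turns the commanded pose from where the row before left it; what a row does not reach is not made up. A row lasts 1/10 s, in which the tool goes at most 50 mm and 8.59 degrees, less where a joint would pass 70% of its speed; a pose out of reach is approached as far as the arm can. A call is refused whole if a number of a shift passes 1 or a number of a turn 1, either way. A call with a gripper value outside its range is refused whole. The fingers move at their own pace and stop on an object; FORCE is the grip in N (left out, the last holds). Time passes only in rows, so rows that do not move let the fingers close. It gives the time, the measured TCP pose, the force and the opening at its end, in the units of the state.
- r.get_state(): the state, without advancing time (a new reading comes with each control period).
- r.snapshot(name): name is "scene" or "top" or "wrist"; returns a dict with "pixels" (420x560x3 uint8, red, green, blue), "range_z" (420x560 float32, m along the optical axis (not along the pixel's ray), 0 where there is no reading), "K" (3x3 intrinsics, pixels), "k1" (the pictures are not rectified: a ray, as slopes to the right and down, at radius r is drawn at 1 + k1 r^2 times it, then the intrinsics apply), "position" and "attitude" of the camera in the world. Camera axes: x right, y up, looking along -z (the intrinsics and any distortion apply to the point x, -y, -z); pixel columns grow to the right and rows downward; lengths in m; the calibration is good to about 2 mm. A picture is of the moment at which its call begins.
- r.finish_job(): hands the job in, once; it reports no verdict.
The state is a dict: "clock": time; "q": joint angles; "qd": joint speeds; "joint_torque": joint torques, N m; "tool_pos": TCP position; "eef_rot": TCP orientation; "contact_force": force on the tool from outside, world axes, zero at the start; "moment": the same for the moment, N m; "opening": opening from 0.0 (shut) to 1.0 (fully open).
Only numpy, scipy, OpenCV 4.12 (cv2) and the standard library are available. Lean on these libraries where they do the work, as an engineer would, in place of code of your own. Each camera call takes 0.05 s, during which the arm holds its last target. There are 200 camera calls.

## Working session

There is one attempt and no reset: what is moved stays moved. The work goes in short steps, Python scripts to look and compute and a shell command to move; the robot and the scene stay as the last step left them, time stands still between calls to the robot, and variables do not carry over. Pictures are saved under pics/ and viewed, about 8 in all and at most 12, crops included, and the job is handed in when it is done.

```bash
mkdir -p pics; ls; cat > h.py <<'E'
import numpy as np, cv2
from scipy.spatial.transform import Rotation as R
from plant import r
def snap(n,f=None):
    s=r.snapshot(n)
    if f: cv2.imwrite('pics/'+f,s['pixels'][:,:,::-1])
    return s
def cloud(s):
    """world point of every pixel, HxWx3 (nan where no reading)"""
    h,w=s['range_z'].shape; K=np.array(s['K'],float)
    v,u=np.mgrid[:h,:w].astype(np.float64)
    n=cv2.undistortPoints(np.stack([u,v],-1).reshape(-1,1,2),K,np.array([s['k1'],0,0,0.])).reshape(h,w,2)
    z=s['range_z'].astype(float).copy(); z[z<=0]=np.nan
    p=np.stack([n[...,0]*z,-n[...,1]*z,-z],-1)
    a=np.array(s['attitude'],float); A=a if a.shape==(3,3) else R.from_quat(a).as_matrix()
    return p@A.T+np.array(s['position'])
def st():
    s=r.get_state(); e=R.from_quat(s['eef_rot']).as_matrix()
    print('t',round(s['clock'],2),'pos',np.round(s['tool_pos'],4),'F',np.round(s['contact_force'],2),'open',round(s['opening'],2),'yaxis',np.round(e[:,1],3),'z',np.round(e[:,2],3))
E
python3 - <<'E'
from h import *
st(); print(r.tips_ahead)
for n in('scene','top'):
    s=snap(n,n+'0.png'); print(n,s['position'],s['attitude'],s['k1']); np.save(n+'0.npy',cloud(s))
E
```

```text
pics
t 0.0 pos [ 0.1784 -0.5984  0.2569] F [-0.09  0.11 -0.82] open 1.0 yaxis [ 0.286 -0.958 -0.002] z [-0.001  0.002 -1.   ]
0.019
scene [ 1.11579819 -0.71705055  0.75585123] [0.44079363 0.17683298 0.31028119 0.82350267] -0.1125163086915228
top [0.30812494 0.00129598 1.27380786] [-0.05212415  0.05017837  0.71157415 -0.69887584] -0.0779493057012185
```

View pics/scene0.png

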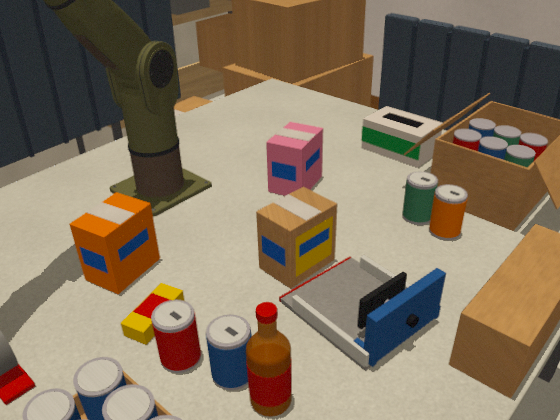

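View pics/top0.png

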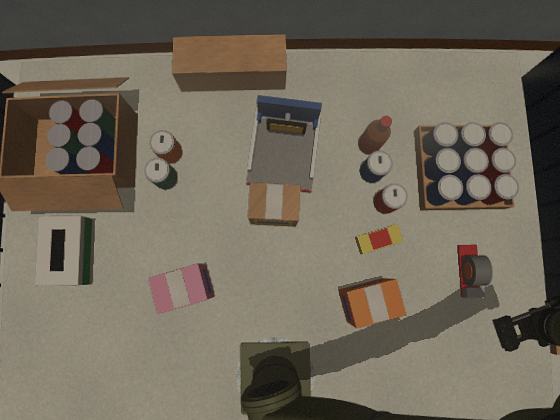

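Scene view: the carton is at (297,238), the bed at (350,305) and the gate at (405,315). The pink and orange boxes are decoys. Top view: the carton top is at (273,204), the red edge at row ~187, the gate at (289,108), and up is +x. Next I measure these.

```bash
cat > m.py <<'E'
from h import *
def rect(P,m,name):
    q=P[m][:,:2]; q=q[np.isfinite(q).all(1)]
    c,s,a=cv2.minAreaRect((q*1000).astype(np.float32)); print(name,len(q),'c',np.round(c,1),'size',np.round(s,1),'ang',round(a,1)); return q
E
python3 - <<'E'
from m import *
P=np.load('top00.npy') if 0 else np.load('top0.npy'); im=cv2.imread('pics/top0.png').astype(int)
v,u=np.mgrid[:420,:560]
roi=(u>225)&(u<335)&(v>85)&(v<235)
z=P[...,2]
rect(P,roi&(abs(z-.15)<.006)&(v>170),'carton top')
q=P[roi&(abs(z-.15)<.006)&(v>170)];print('z',np.median(q[:,2]))
b,g,rd=im[...,0],im[...,1],im[...,2]
red=roi&(rd>100)&(g<70)&(b<80); print('red',red.sum()); print(np.round(P[red][::6],4))
bed=roi&(abs(z-.012)<.005)&(abs(rd-b)<25)&(v>115)&(v<190)
rail=roi&(abs(z-.04)<.005)&(v>100)&(v<200)
l=rail&(u<283);rr=rail&(u>283)
for n,m in(('railL',l),('railR',rr)):
    p=P[m]; k=np.polyfit(p[:,0],p[:,1],1); print(n,len(p),'x',p[:,0].min(),p[:,0].max(),'slope',k,'ang',np.degrees(np.arctan(k[0])))
g8=roi&(abs(z-.122)<.006)&(v<130); rect(P,g8,'gate top')
yl=roi&(rd>90)&(b<60)&(g>60)&(v<140)&(v>100); print('pad yellow',yl.sum(), np.round(np.nanmedian(P[yl],0),4))
for nm,(a,b_,c,d) in dict(can_red=(380,408,182,212),can_blue=(365,392,150,180),green=(143,172,158,188),orange=(148,176,130,160),syrup=(355,395,112,155),dbox=(352,405,222,255),pink=(145,218,260,315),orangebox=(335,408,275,330)).items():
    m=(u>a)&(u<b_)&(v>c)&(v<d)&(z>.028); p=P[m]; print(nm,np.round(np.nanmin(p,0),3),np.round(np.nanmax(p,0),3))
S=np.load('scene0.npy'); si=cv2.imread('pics/scene0.png').astype(int)
for n,m in(('far yellow',(slice(210,275),slice(295,337))),('near pad',(slice(270,330),slice(355,410)))):
    p=S[m].reshape(-1,3); c=si[m].reshape(-1,3); 
    if n[0]=='f': k=(c[:,2]>120)&(c[:,0]<60); print(n,k.sum(),np.round(p[k].min(0),4),np.round(p[k].max(0),4))
E
```

```text
carton top 1829 c [502.8  -4.8] size [140.3 100.7] ang 86.2
z 0.15023145084491119
red 18
[[ 0.5844  0.0753  0.0095]
 [ 0.5585 -0.0974  0.0121]
 [ 0.5557 -0.1099  0.0092]]
railL 281 x 0.6215412321486996 0.8162387236999926 slope [-0.26352752  0.23746522] ang -14.763367562514574
railR 293 x 0.5931127765887089 0.7898875106822462 slope [ 0.02709015 -0.14652707] ang 1.5517716932456282
gate top 504 c [799.5 -54.8] size [190.6  25.4] ang 81.6
pad yellow 23 [ 0.7404 -0.0378  0.0911]
can_red [ 0.483 -0.388  0.029] [ 0.553 -0.315  0.117]
can_blue [ 0.578 -0.349  0.029] [ 0.674 -0.276  0.117]
green [0.569 0.293 0.028] [0.656 0.368 0.118]
orange [0.638 0.281 0.029] [0.725 0.357 0.118]
syrup [ 0.641 -0.346  0.029] [ 0.74  -0.276  0.215]
dbox [ 0.36  -0.389  0.028] [ 0.445 -0.252  0.044]
pink [0.208 0.175 0.028] [0.336 0.337 0.158]
orangebox [ 0.16  -0.351  0.028] [ 0.285 -0.194  0.157]
far yellow 1068 [nan nan nan] [nan nan nan]
```

```bash
cat > b.py <<'E'
from m import *
from scipy.optimize import least_squares
def bedfit(P,im):
    z=P[...,2]; hsv=cv2.cvtColor(im,cv2.COLOR_BGR2HSV)
    # gate: blue top, box fit gives yaw; refine with line fit
    m=(abs(z-.122)<.005)&(abs(P[...,0]-.8)<.06)&(abs(P[...,1]+.055)<.13)
    q=P[m][:,:2]; l=cv2.fitLine(q.astype(np.float32),cv2.DIST_HUBER,0,.01,.01).ravel()
    print('gate yaw',np.degrees(np.arctan(-l[0]/l[1])),'c',q.mean(0),len(q))
if __name__=='__main__':
    for n in('top','scene'):
        P=np.load(n+'0.npy'); im=cv2.imread('pics/%s0.png'%n); print(n); bedfit(P,im)
        a=np.radians(-8.4); o=np.array([.566,-.0203]); d=P[...,:2]-o
        X=d[...,0]*np.cos(a)+d[...,1]*np.sin(a); Y=-d[...,0]*np.sin(a)+d[...,1]*np.cos(a); Z=P[...,2]
        for nm,k in(('L',1),('R',-1)):
            m=(abs(Z-.04)<.004)&(abs(Y*k-.096)<.02)&(X>.05)&(X<.2)
            if m.sum()>20: l=cv2.fitLine(np.c_[X[m],Y[m]].astype(np.float32),cv2.DIST_HUBER,0,.01,.01).ravel(); print('rail',nm,m.sum(),'mid',Y[m].mean(),'dyaw',np.degrees(np.arctan(l[1]/l[0])))
        m=(abs(Z-.067)<.036)&(abs(Y)<.06)&(X>.14)&(X<.21); print('pad',m.sum(),np.percentile(X[m],[2,10,25,50,90]) if m.any() else '')
        m=(abs(Z-.006)<.012)&(abs(Y)<.11)&(X>-.02)&(X<.02)&(im[...,2].astype(int)-im[...,1]>60)&(im[...,2].astype(int)-im[...,0]>60);print('red',m.sum(),'X',np.percentile(X[m],[5,50,95]) if m.any() else '','Y',Y[m].min() if m.any() else '')
        m=(abs(Z-.15)<.004)&(abs(X+.065)<.08)&(abs(Y)<.1); rect(np.dstack([X,Y]),m,'carton top in bed frame')
E
python3 b.py
python3 -m inch '[[1,1,0,-1,0],[1,1,0,-1,0],[1,1,0,-1,0],[1,1,0,-1,0],[1,1,0,0,0]]'
```

```text
top
gate yaw -8.51488 c [ 0.79918808 -0.05447246] 486
rail L 166 mid 0.09605779183020781 dyaw -0.48706844
rail R 164 mid -0.0957350584662608 dyaw -0.69281775
pad 429 [0.17241482 0.17305285 0.17383259 0.17499502 0.18486759]
red 12 X [0.00242967 0.00392572 0.00444744] Y -0.09901208504850789
carton top in bed frame 1706 c [-65.   6.] size [100.4 140. ] ang 4.2
scene
gate yaw -8.633472 c [ 0.80269933 -0.06332257] 1002
rail L 197 mid 0.09419487138288653 dyaw -0.15828368
rail R 410 mid -0.09716544365042137 dyaw -0.6329354
pad 953 [0.1795781  0.18288835 0.18774777 0.18944533 0.19089183]
red 164 X [0.00322265 0.0065205  0.00958021] Y -0.1015649282619185
carton top in bed frame 1870 c [-63.9   5.2] size [105. 143.] ang 3.7
clock: 0.6
tool_pos: [0.3044, -0.4726, 0.2575]
eef_rot: [0.998, -0.066, -0.0, -0.0]
contact_force: [0.3, -1.0, 0.4]
opening: 0.572
```

```bash
python3 -m inch '[[0.5,1,0,-0.2,80],[0.5,1,0,0,80],[0.5,1,0,0,80],[0.5,1,0,0,80],[0.5,1,0,0,80]]' >/dev/null
python3 -m inch '[[0.5,1,0,0,80],[0.5,1,0,0,80],[0.5,1,0,0,80],[0.5,1,0,0,80],[0,1,0,0,80]]'>/dev/null
python3 -m inch '[[0,1,0,0,80],[0,1,0,0,80],[0,1,0,0,80],[0,1,0,0,80],[0,1,0,0,80]]'>/dev/null
python3 -m inch '[[0,1,0,0,80],[0,1,0,0,80],[0,1,0,0,80],[0,1,0,0,80],[0,0.2,0,0,80]]'>/dev/null
python3 -m inch '[[0,0,-1,0,80],[0,0,-1,0,80],[0,0,-1,0,80],[0,0,-0.5,0,80],[0,0,0,0,80]]'
python3 -c "from h import *;st()"
```

```text
clock: 3.1
tool_pos: [0.4151, 0.005, 0.1689]
eef_rot: [0.997, -0.075, -0.002, 0.001]
contact_force: [-0.4, -0.6, -0.0]
opening: 0.907
t 3.1 pos [0.4151 0.005  0.1689] F [-0.45 -0.57 -0.05] open 0.91 yaxis [-0.15  -0.989  0.002] z [-0.004 -0.001 -1.   ]
```

```bash
python3 -m inch '[[0,0,-0.8,0,80],[0,0,-0.8,0,80],[0,0,-0.6,0,80],[0.2,-0.03,0,0,80],[0.2,-0.03,0,0,80]]' 
python3 -m inch '[[0.1,-0.015,0,0,80],[0.1,-0.015,0,0,80],[0.1,-0.015,0,0,80],[0.1,-0.015,0,0,80],[0.1,-0.015,0,0,80]]'|sed -n '2p;4p'
python3 -m inch '[[0.1,-0.015,0,0,80],[0.1,-0.015,0,0,80],[0.1,-0.015,0,0,80],[0,0,0,0,80],[0,0,0,0,80]]'|sed -n '2p;4p'
python3 -c "from h import *;st()"
```

```text
clock: 3.6
tool_pos: [0.4269, 0.004, 0.1159]
eef_rot: [0.997, -0.075, 0.0, 0.0]
contact_force: [-0.2, -0.5, -0.9]
opening: 0.909
tool_pos: [0.4376, 0.0029, 0.1153]
contact_force: [-2.8, 2.1, 0.5]
tool_pos: [0.4466, 0.0014, 0.1152]
contact_force: [-0.7, 0.8, -0.4]
t 4.6 pos [0.4466 0.0014 0.1152] F [-0.66  0.79 -0.38] open 0.91 yaxis [-0.15  -0.989  0.   ] z [ 0.001 -0.    -1.   ]
```

```bash
python3 -m inch '[[0.1,-0.015,0,0,80],[0.1,-0.015,0,0,80],[0.1,-0.015,0,0,80],[0,0,0,0,80]]'|sed -n '2p;4p'
python3 -m inch '[[0.05,-0.008,0,0,80],[0.05,-0.008,0,0,80]]'|sed -n '2p;4p'
python3 -m inch '[[0.05,-0.008,0,0,80],[0,0,0,0,80]]'|sed -n '2p;4p'
python3 - <<'E'
from h import *;from m import rect
s=snap('top','top1.png');P=cloud(s);m=(abs(P[...,2]-.15)<.004)&(abs(P[...,0]-.51)<.1)&(abs(P[...,1])<.12);rect(P,m,'c');st()
E
```

```text
tool_pos: [0.4532, 0.0001, 0.1152]
contact_force: [-3.3, 1.1, -0.9]
tool_pos: [0.4555, -0.0003, 0.1152]
contact_force: [-3.7, 0.4, -0.3]
tool_pos: [0.4578, -0.0004, 0.1152]
contact_force: [-2.2, -0.3, -1.3]
c 71 c [563.8 -17.9] size [141.6  32.6] ang 69.1
t 5.45 pos [ 4.578e-01 -4.000e-04  1.152e-01] F [-2.5  -0.48 -1.71] open 0.91 yaxis [-0.15  -0.989  0.   ] z [ 0.001 -0.    -1.   ]
```

```bash
python3 - <<'E'
from h import *
s=snap('scene');P=cloud(s);im=s['pixels'][:,:,::-1]
cv2.imwrite('pics/scene1.png',cv2.resize(im[160:380,220:460],None,fx=2.5,fy=2.5,interpolation=cv2.INTER_CUBIC))
E
```

```text
(no output)
```

View pics/scene1.png

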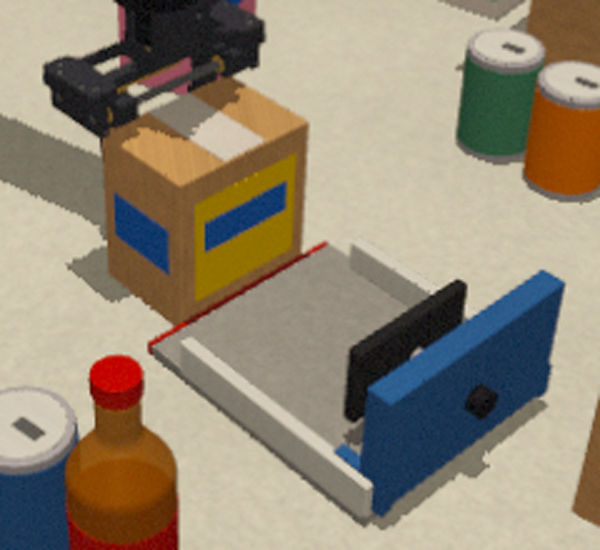

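The crop shows the carton upright and square, with its foot at or almost at the red edge (crop (180,320)–(300,250)). One more low nudge, watching the force.

```bash
for i in 1; do python3 -m inch '[[0.06,-0.009,0,0,80],[0,0,0,0,80]]'|sed -n '2p;4p'; done
python3 -m inch '[[0.06,-0.009,0,0,80],[0,0,0,0,80]]'|sed -n '2p;4p'
python3 -m inch '[[0.06,-0.009,0,0,80],[0,0,0,0,80]]'|sed -n '2p;4p'
```

```text
tool_pos: [0.458, -0.0005, 0.1152]
contact_force: [-4.5, -0.1, 0.9]
tool_pos: [0.4584, -0.0007, 0.1152]
contact_force: [-7.7, 1.2, 2.1]
tool_pos: [0.4586, -0.0007, 0.1151]
contact_force: [-8.3, 0.8, 4.3]
```

```bash
python3 -m inch '[[-0.35,0.05,0,0,80],[0,0,0.65,0,80],[0,0,0.6,0,80],[0,0,0,0,80]]'|sed -n '2p;4p'
python3 -m inch '[[0.15,-0.023,0,0,80],[0.1,-0.015,0,0,80],[0.1,-0.015,0,0,80],[0,0,0,0,80]]'|sed -n '2p;4p'
python3 -m inch '[[0.08,-0.012,0,0,80],[0.08,-0.012,0,0,80]]'|sed -n '2p;4p'
python3 -m inch '[[0.08,-0.012,0,0,80],[0.08,-0.012,0,0,80]]'|sed -n '2p;4p'
python3 -c "from h import *;snap('scene','scene2.png')"
```

```text
tool_pos: [0.4561, 0.0006, 0.1481]
contact_force: [0.6, 0.4, -0.3]
tool_pos: [0.4594, -0.0007, 0.1455]
contact_force: [-5.5, 1.7, 2.1]
tool_pos: [0.462, -0.0013, 0.1454]
contact_force: [-7.2, 1.3, 5.3]
tool_pos: [0.4661, -0.002, 0.1454]
contact_force: [-6.8, 1.9, 5.3]
```

View pics/scene2.png

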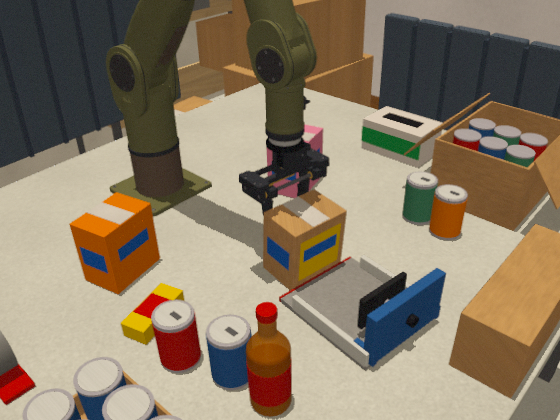

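The carton is tilting with its foot held at the red edge, at roughly (305,285). I continue forward and slightly up.

```bash

python3 -m inch '[[0.15,-0.023,0.08,0,80],[0.15,-0.023,0.08,0,80],[0.15,-0.023,0.08,0,80],[0.15,-0.023,0.08,0,80],[0.15,-0.023,0.08,0,80]]'|sed -n '2p;4p'
python3 -m inch '[[0.15,-0.023,0.08,0,80],[0.15,-0.023,0.08,0,80],[0.15,-0.023,0.08,0,80],[0.15,-0.023,0.08,0,80],[0.15,-0.023,0.08,0,80]]'|sed -n '2p;4p'
python3 -c "from h import *;snap('scene','scene3.png')"
```

```text
tool_pos: [0.4864, -0.005, 0.1557]
contact_force: [-5.7, 0.3, 4.7]
tool_pos: [0.5083, -0.008, 0.1663]
contact_force: [-1.8, -0.7, 0.7]
```

View pics/scene3.png

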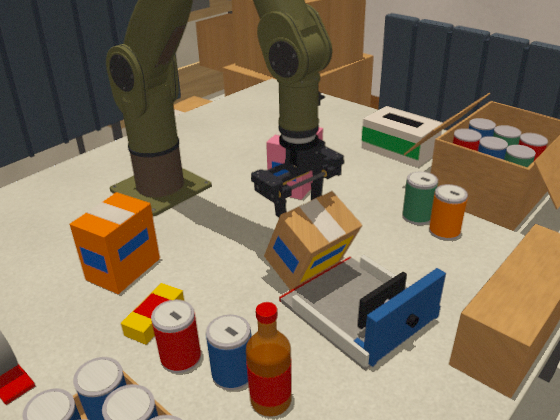

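The carton is tilted about 25-30° about the red edge and stays square. I keep going until it falls.

```bash

python3 -m inch '[[0.15,-0.023,0.05,0,80],[0.15,-0.023,0.05,0,80],[0.15,-0.023,0.05,0,80],[0.15,-0.023,0.05,0,80],[0.15,-0.023,0.05,0,80]]'|sed -n '2p;4p'
python3 -m inch '[[0.12,-0.018,0.05,0,80],[0,0,0,0,80],[0,0,0,0,80],[0,0,0,0,80],[0,0,0,0,80]]'|sed -n '2p;4p'
python3 -c "from h import *;snap('scene','scene4.png')"
```

```text
tool_pos: [0.5268, -0.0108, 0.1729]
contact_force: [-0.9, -0.1, -0.0]
tool_pos: [0.529, -0.0111, 0.174]
contact_force: [0.7, 0.0, 0.9]
```

View pics/scene4.png

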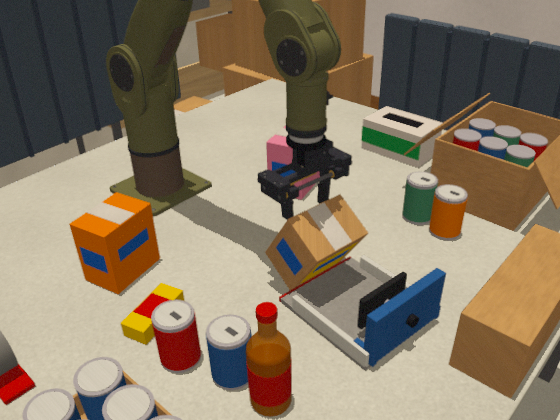

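It is now near the balance point at about 33-35° and still up. A little more.

```bash

python3 -m inch '[[0.15,-0.023,0,0,80],[0.15,-0.023,0,0,80],[0.15,-0.023,0,0,80],[0.15,-0.023,0,0,80],[0.15,-0.023,0,0,80]]'|sed -n '2p;4p'
python3 -m inch '[[0,0,0,0,80],[0,0,0,0,80],[0,0,0,0,80],[0,0,0,0,80],[0,0,0,0,80]]'|sed -n '2p;4p'
cat > c.py <<'E'
from b import *
import sys
a=np.radians(-8.8); o=np.array([.566,-.0203])
def bf(p): d=p[...,:2]-o; return np.stack([d[...,0]*np.cos(a)+d[...,1]*np.sin(a),-d[...,0]*np.sin(a)+d[...,1]*np.cos(a),p[...,2]],-1)
for n in('scene','top'):
    s=snap(n,n+sys.argv[1]+'.png'); B=bf(cloud(s)); X,Y,Z=B[...,0],B[...,1],B[...,2]
    m=(abs(Z-.112)<.006)&(X>-.07)&(X<.195)&(abs(Y)<.1); rect(B,m,n+' top@112')
    print('  z>.12:',((Z>.13)&(X>0)&(X<.2)&(abs(Y)<.08)).sum(),' yaw of long edge see ang')
st(); t=bf(np.array(r.get_state()['tool_pos'])); print('tcp bed',np.round(t,4))
E
python3 c.py 5
```

```text
tool_pos: [0.5484, -0.0142, 0.1739]
contact_force: [0.2, 0.7, 0.0]
tool_pos: [0.5477, -0.0141, 0.174]
contact_force: [-0.4, 0.1, 0.3]
scene top@112 3433 c [41.7  4.8] size [153.8 143.6] ang 0.3
  z>.12: 5627  yaw of long edge see ang
top top@112 27 c [82.2 39.5] size [128.5 195.7] ang 39.0
  z>.12: 253  yaw of long edge see ang
t 10.55 pos [ 0.5478 -0.0141  0.174 ] F [0.11 0.38 0.69] open 0.91 yaxis [-0.149 -0.989  0.   ] z [-0. -0. -1.]
tcp bed [-0.0189  0.0034  0.174 ]
```

The carton has fallen and lies flat: top at z=0.112, bed x from −35 to 117 mm, yaw 0.3°. Now I go behind it, low.

```bash

python3 -m inch '[[-0.8,0.12,0,0,80],[-0.8,0.12,0,0,80],[-0.6,0.09,0,0,80],[0,0,-0.5,0,80],[0,0,-0.9,0,80]]'|sed -n '2p;4p'
python3 -m inch '[[0,0,-0.9,0,80],[0,0,-0.8,0,80],[0,0,-0.5,0,80],[0.3,-0.045,0,0,80],[0,0,0,0,80]]'|sed -n '2p;4p'
python3 c.py 6
```

```text
tool_pos: [0.4937, -0.0057, 0.1399]
contact_force: [1.3, 1.1, -0.4]
tool_pos: [0.5022, -0.0071, 0.0844]
contact_force: [-0.5, -0.6, 0.4]
scene top@112 3506 c [25.4  4.1] size [187.8 144.5] ang 1.7
  z>.12: 0  yaw of long edge see ang
top top@112 686 c [103.8   5.6] size [140.3 154.6] ang 89.9
  z>.12: 0  yaw of long edge see ang
t 11.65 pos [ 0.5014 -0.0071  0.0848] F [0.82 0.09 0.27] open 0.91 yaxis [-0.15  -0.989 -0.   ] z [ 0.002 -0.    -1.   ]
tcp bed [-0.0659  0.0032  0.0848]
```

View pics/scene6.png

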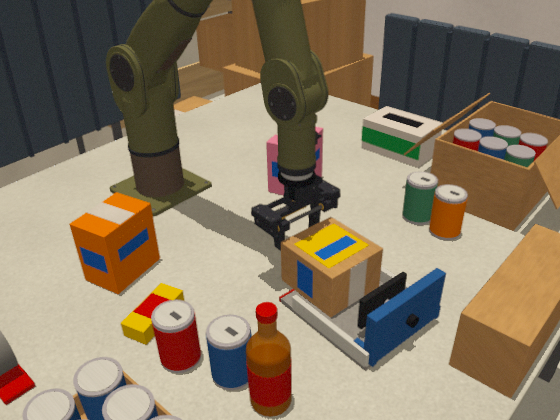

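It lies flat on the bed (320-380, 225-300), yellow panel up, with the gripper behind it. I slide it now.

```bash

python3 -m inch '[[0.16,-0.025,0,0,80],[0.16,-0.025,0,0,80],[0.16,-0.025,0,0,80],[0.12,-0.018,0,0,80],[0.12,-0.018,0,0,80]]'|sed -n '2p;4p'
python3 -m inch '[[0.12,-0.018,0,0,80],[0.12,-0.018,0,0,80],[0.12,-0.018,0,0,80],[0.12,-0.018,0,0,80],[0.12,-0.018,0,0,80]]'|sed -n '2p;4p'
python3 -m inch '[[0.12,-0.018,0,0,80],[0.12,-0.018,0,0,80],[0.12,-0.018,0,0,80],[0.12,-0.018,0,0,80],[0.12,-0.018,0,0,80]]'|sed -n '2p;4p'
python3 -m inch '[[0.12,-0.018,0,0,80],[0.12,-0.018,0,0,80],[0.12,-0.018,0,0,80],[0.12,-0.018,0,0,80],[0.12,-0.018,0,0,80]]'|sed -n '2p;4p'
python3 c.py 7
```

```text
tool_pos: [0.5187, -0.0098, 0.0841]
contact_force: [0.6, -0.4, -0.3]
tool_pos: [0.5307, -0.0118, 0.0836]
contact_force: [-5.5, 1.2, 3.1]
tool_pos: [0.5457, -0.0141, 0.0836]
contact_force: [-5.9, 0.4, 3.2]
tool_pos: [0.5607, -0.0163, 0.0836]
contact_force: [-5.0, 0.6, 4.7]
scene top@112 3704 c [75.2  5.5] size [167.  144.7] ang 0.8
  z>.12: 7129  yaw of long edge see ang
top top@112 402 c [149.4  -0.3] size [147.3  78.1] ang 78.6
  z>.12: 240  yaw of long edge see ang
t 13.75 pos [ 0.5618 -0.0165  0.0836] F [-4.22  1.06  1.94] open 0.91 yaxis [-0.149 -0.989  0.001] z [-0.004 -0.    -1.   ]
tcp bed [-0.0047  0.0031  0.0836]
```

```bash

python3 -m inch '[[0.1,-0.015,0,0,80],[0.1,-0.015,0,0,80],[0.1,-0.015,0,0,80],[0.1,-0.015,0,0,80],[0.1,-0.015,0,0,80]]'|sed -n '2p;4p'
python3 -m inch '[[0.06,-0.009,0,0,80],[0.06,-0.009,0,0,80]]'|sed -n '2p;4p'
python3 -m inch '[[0.06,-0.009,0,0,80],[0,0,0,0,80]]'|sed -n '2p;4p'
python3 -m inch '[[0.06,-0.009,0,0,80],[0,0,0,0,80]]'|sed -n '2p;4p'
```

```text
tool_pos: [0.576, -0.0184, 0.0838]
contact_force: [-2.8, 0.3, -2.3]
tool_pos: [0.5789, -0.0188, 0.0839]
contact_force: [-2.5, 0.6, -1.3]
tool_pos: [0.5808, -0.0191, 0.0841]
contact_force: [-3.4, -0.2, -1.0]
tool_pos: [0.5818, -0.0192, 0.0841]
contact_force: [-3.2, 1.3, -0.6]
```

```bash

for i in 0; do :; done
python3 -m inch '[[0.06,-0.009,0,0,80],[0,0,0,0,80]]'|sed -n '2p;4p'
python3 -m inch '[[0.06,-0.009,0,0,80],[0,0,0,0,80]]'|sed -n '2p;4p'
python3 c.py 8; python3 - <<'E'
import cv2
im=cv2.imread('pics/scene8.png');cv2.imwrite('pics/s8c.png',cv2.resize(im[200:360,270:460],None,fx=3.5,fy=3.5,interpolation=cv2.INTER_CUBIC))
E
```

```text
tool_pos: [0.5824, -0.0194, 0.0841]
contact_force: [-5.7, 0.5, 1.8]
tool_pos: [0.5829, -0.0195, 0.0841]
contact_force: [-7.6, 1.6, 3.7]
scene top@112 3829 c [98.3  5.5] size [167.4 143. ] ang 0.5
  z>.12: 9560  yaw of long edge see ang
top top@112 304 c [135.    5.5] size [ 86.  140.6] ang 0.8
  z>.12: 408  yaw of long edge see ang
t 15.35 pos [ 0.5829 -0.0195  0.0841] F [-7.28  0.27  4.5 ] open 0.9 yaxis [-0.149 -0.989  0.001] z [-0.004  0.    -1.   ]
tcp bed [0.0166 0.0034 0.0841]
```

View pics/s8c.png

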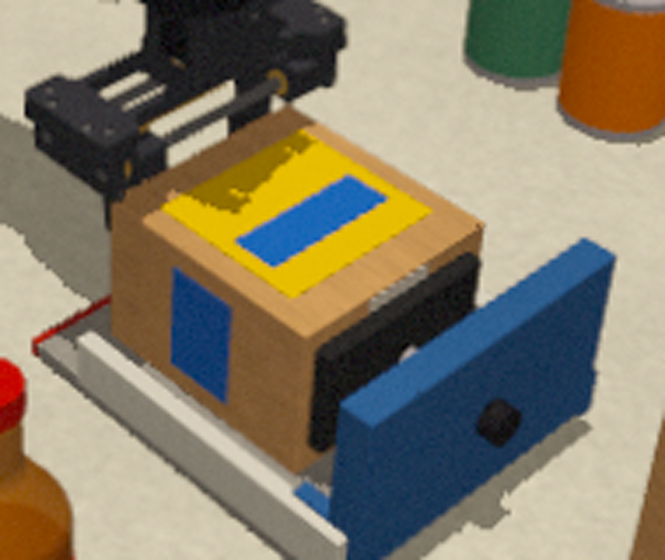

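The carton's end is flush on the pad (crop (310,350)–(480,260)) and square. Force is rising; I press in about 4 mm.

```bash

python3 -m inch '[[0.06,-0.009,0,0,80],[0,0,0,0,80],[0,0,0,0,80]]'|sed -n '2p;4p'
python3 -m inch '[[0.06,-0.009,0,0,80],[0,0,0,0,80],[0,0,0,0,80]]'|sed -n '2p;4p'
python3 -m inch '[[0.06,-0.009,0,0,80],[0,0,0,0,80],[0,0,0,0,80]]'|sed -n '2p;4p'
```

```text
tool_pos: [0.5834, -0.0196, 0.084]
contact_force: [-8.9, 2.0, 5.5]
tool_pos: [0.584, -0.0198, 0.084]
contact_force: [-11.0, 0.4, 7.8]
tool_pos: [0.5845, -0.0199, 0.0838]
contact_force: [-13.0, 0.8, 7.2]
```

```bash

python3 -m inch '[[0,0,0.06,0,80],[0,0,0,0,80]]'|sed -n '2p;4p'
python3 -m inch '[[0.04,-0.006,0,0,80],[0,0,0,0,80],[0,0,0,0,80]]'|sed -n '2p;4p'
python3 c.py 9
```

```text
tool_pos: [0.585, -0.0199, 0.0846]
contact_force: [-9.2, 1.6, -2.2]
tool_pos: [0.5852, -0.02, 0.0842]
contact_force: [-10.1, 1.8, -0.6]
scene top@112 3852 c [97.5  4.5] size [143.6 172.7] ang 89.9
  z>.12: 9962  yaw of long edge see ang
top top@112 258 c [144.1   7.1] size [ 88.4 150.7] ang 9.5
  z>.12: 442  yaw of long edge see ang
t 16.85 pos [ 0.5852 -0.02    0.0841] F [-11.62   1.45   0.03] open 0.91 yaxis [-0.148 -0.989  0.001] z [-0.011  0.    -1.   ]
tcp bed [0.0189 0.0032 0.0841]
```

```bash

python3 -m inch '[[0.04,-0.006,0.02,0,80],[0,0,0,0,80],[0,0,0,0,80],[0,0,0,0,80]]'|sed -n '2p;4p'
python3 -m inch '[[-0.1,0.015,0,0,80],[-0.1,0.015,0,0,80],[-0.1,0.015,0,0,80],[-0.1,0.015,0,0,80],[-0.1,0.015,0,0,80]]'|sed -n '2p;4p'
python3 -m inch '[[-0.4,0.06,0,0,80],[-0.8,0.12,0,0,80],[-0.8,0.12,0,0,80],[-0.8,0.12,0,0,80],[0,0,0,0,80]]'|sed -n '2p;4p'
python3 -m inch '[[0,0,1,0,80],[0,0,1,0,80],[-0.5,0,1,0,80],[-0.5,0,1,0,80],[0,0,0,0,80]]'|sed -n '2p;4p'
python3 c.py 10; python3 - <<'E'
import cv2,numpy as np
a=cv2.imread('pics/scene10.png')[200:360,270:460];b=cv2.imread('pics/top10.png')[90:230,220:350]
f=lambda i:cv2.resize(i,(400,int(400*i.shape[0]/i.shape[1])),interpolation=cv2.INTER_CUBIC)
a,b=f(a),f(b);h=max(len(a),len(b));p=lambda i:np.pad(i,((0,h-len(i)),(0,0),(0,0)))
cv2.imwrite('pics/fin.png',np.hstack([p(a),p(b)]))
E
```

```text
tool_pos: [0.5856, -0.02, 0.0845]
contact_force: [-12.3, 2.2, -1.2]
tool_pos: [0.5808, -0.019, 0.0867]
contact_force: [0.2, 0.4, -0.3]
tool_pos: [0.507, -0.008, 0.0864]
contact_force: [0.8, 0.0, 0.1]
tool_pos: [0.4859, -0.0086, 0.189]
contact_force: [1.3, -0.4, 0.6]
scene top@112 3807 c [105.9   5.2] size [153.  142.8] ang 0.1
  z>.12: 0  yaw of long edge see ang
top top@112 1741 c [107.5   5.4] size [140.5 153.9] ang 89.6
  z>.12: 0  yaw of long edge see ang
t 18.85 pos [ 0.4859 -0.0084  0.1866] F [-0.65 -0.42 -0.34] open 0.91 yaxis [-0.15  -0.989 -0.001] z [ 0.004  0.    -1.   ]
tcp bed [-0.081  -0.0005  0.1866]
```

View pics/fin.png

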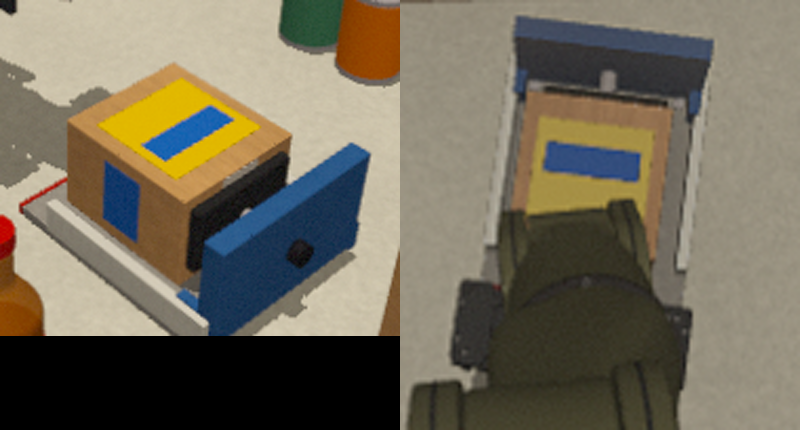

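The final view shows the carton lying flat and square, still touching the pad, clear of both rails, and the gripper clear of everything. Handing in.

```bash
python3 -c "
from h import *
st(); print(r.finish_job())"
```

```text
t 18.85 pos [ 0.4859 -0.0084  0.1866] F [-0.65 -0.42 -0.34] open 0.91 yaxis [-0.15  -0.989 -0.001] z [ 0.004  0.    -1.   ]
the job is handed in; nothing more can be done
None
```

I did the job as asked and handed it in at 18.9 s. The carton lies flat on the bed, square against the pad, with the gripper clear of it.

- **To the edge:** I pushed the carton with both open fingertips until its foot met the red edge. The force rose to about 8 N there with no further movement.
- **Tipping:** I pushed high on the near face at about 5–9 N. It fell flat with about 35 mm overhanging the red edge.
- **Onto the pad:** I slid it along the bed and pressed the pad in by an estimated 3–4.5 mm, with about 12 N at the end. The highest force I read was about 15 N, counting all directions. I read force only at the end of each move, so a brief higher peak could have gone unseen.

**Last checks:** the top is level at 112 mm and the yaw relative to the bed is within about 0.5°. The carton sits about 5 mm off the middle line, clear of both rails. The pad was touching its end face in the final picture. I never moved near the cans, the bottle, the small box or the look-alikes, but I did not re-measure their positions at the end.

**Disagreement:** I get the carton's pad-side end at about 178 mm along the bed from the tool position, and 181–182 mm from the cameras. That leaves the pad compression uncertain by a few millimetres.

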